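# Turn the recipe binder on to its third board

### The job

The soap class's recipe binder lies open facing the robot, with three stiff recipe boards on top of its right-hand pile. Turn to the third recipe: with a fingertip under its side tab, push the top board up and over the rings to lie flat on the left-hand pile, then turn the second board over the same way, one at a time, while the third stays where it lies. Touch lightly, never pinch or press hard on the boards, and leave everything else on the table where it is.

Things in the scene. Friction and masses are not known exactly. Their poses are not given: they have to be found in the camera images.
- binder: Open two-ring binder lying flat, heavy (does not shift). Origin: on the table under the middle of the spine; x along the spine away from the reader (who sits on the robot's side), y to the reader's left, z up. Black covers 3 mm thick, 230 mm along x, reaching 172 mm to each side. The tabs reach 186 mm to the right, 14 mm past the cover.
- axis (a point): Middle of the rings' axis, about which the boards turn; it runs along the binder's x, 33.5 mm above the table. Two steel rings, 54 mm across, 40 mm either side of this point.
- right_pile (a point): Middle of the top face of the sheets of the right pile, 43 mm above the table; the sheets reach from 14 to 160 mm right of the axis. The three boards lie on them, 3 mm each. Beyond the sheets, under the tabs, there is only air down to the cover or the table.
- left_pile (a point): Middle of the top face of the left pile, 15 mm above the table, 87 mm left of the axis, where the turned boards come to lie.
- board1: The top rigid white recipe board, A5: 208 mm along the spine, 148 mm across, 3 mm thick, 0.11 kg. Origin: middle of the rings' axis, about which it turns freely with slight drag (0.6 N under the tab lifts it); the board's underside lies 15.5 mm above that axis, 49 mm over the table. Axes as the binder's; z up = on the right pile, z down = on the left. Let go before upright it falls back, after it falls on over.
- tab1 (a point): Middle (mid-thickness) of the top board's grey index tab, the far (70 mm beyond the middle) one of the three stepped tabs, 174 mm right of the rings' axis. The tab measures 60 mm along the spine and sticks out 24 mm past the board's outer edge, 3 mm thick. Axes as the board's.
- board2: The second rigid white recipe board, A5: 208 mm along the spine, 148 mm across, 3 mm thick, 0.11 kg. Origin: middle of the rings' axis, about which it turns freely with slight drag (0.6 N under the tab lifts it); the board's underside lies 12.5 mm above that axis, 46 mm over the table. Axes as the binder's; z up = on the right pile, z down = on the left. Let go before upright it falls back, after it falls on over.
- tab2 (a point): Middle (mid-thickness) of the second board's grey index tab, the middle one of the three stepped tabs, 174 mm right of the rings' axis. The tab measures 60 mm along the spine and sticks out 24 mm past the board's outer edge, 3 mm thick. Axes as the board's.
- board3: The third (lowest) rigid white recipe board, A5: 208 mm along the spine, 148 mm across, 3 mm thick, 0.11 kg. Origin: middle of the rings' axis, about which it turns freely with slight drag (0.6 N under the tab lifts it); the board's underside lies 9.5 mm above that axis, 43 mm over the table. Axes as the binder's; z up = on the right pile, z down = on the left. Let go before upright it falls back, after it falls on over.
- tab3 (a point): Middle (mid-thickness) of the third board's grey index tab, the near (70 mm nearer the reader than the middle) one of the three stepped tabs, 174 mm right of the rings' axis. The tab measures 60 mm along the spine and sticks out 24 mm past the board's outer edge, 3 mm thick. Axes as the board's.
- oil_dark: Loose small amber oil bottle with white cap, 33 mm across, 78 mm tall, standing just beyond the far end of the binder, right of the spine. Origin: centre of its foot.
- oil_pale: Loose small bottle of pale yellow oil with white cap, 33 mm across, 78 mm tall, standing beyond the far end of the binder, left of the spine. Origin: centre of its foot.
- cream_jar: Loose cream jar with white lid, 72 mm across, 75 mm tall, beyond the binder's far left corner. Origin: centre of its foot.
- phone: Loose mobile phone lying flat, 75 x 152 x 9 mm, on the robot's side of the table to the right. Origin: centre of its underside.
- stamp: Loose black soap stamp, a 52 x 52 x 10 mm tile (12 mm with its pattern), lying by the far right corner of the binder. Origin: centre of its underside.
- spoon: Loose wooden spoon 200 mm long lying along the binder's left side. Origin: the middle of its underside.
- tin: Loose round aluminium salve tin lying shut, 62 mm across, 20 mm tall, to the right of the binder near its near end. Origin: centre of its underside.

How it is judged:
By the outcome, as a careful person would: the job done as asked, in the order asked, and still so for the second after the job is handed in, with the robot touching nothing.
It also fails if it takes over 61 s, if anything falls off the work surface, if the arm or the gripper's body presses on something with over 40 N, if the wrist force passes 120 N, or if a joint passes its speed limit or range.

### The arm

A 6-joint arm with a two-finger parallel gripper is mounted at the origin on the work surface. World frame = base frame: x ahead of the robot, y to its left, z up, the work surface at z = 0. Lengths are in m, angles in degrees, forces in N, time in s.
With the tool pointing down it reaches from about 0.3 to 0.75 m from the base axis. Payload 8.5 kg.
Tool frame: the origin (TCP) lies midway between the tips of the shut fingers; the grasp point (between the pads) lies 19 mm behind it (env.tcp_to_grasp is the z of the grasp point in the tool frame, in m); z points along the fingers, y is the line along which they close (so a half turn about z gives the same grasp; the last joint's range is limited). The gripper opens to 85 mm and grips with 20 to 120 N. Pads are 22 mm wide; open, the fingers measure 114 mm over their backs; the gripper's body (76 mm by 85 mm) begins 54 mm behind the grasp point. The pads swing forward as they close: fully open they stand 13 mm farther back than shut.
Start: joints at [63.18, 21.807, 74.336, -0, 83.858, -12.336], TCP at [0.138, 0.533, 0.21] pointing down, gripper open.
Joint ranges: [-178.18, 178.18], [-50.72, 133.34], [12.68, 142.11], [-81.47, 261.47], [9.98, 163.14], [-165.26, 165.26]. Speed limits (degrees/s): [136.94, 136.94, 180, 180, 180, 180].

### API

Orientations are given as a 3x3 rotation matrix whose columns are the frame's x, y, z axes.
In Python, from rig import env, imaging, job, models gives the robot as it stands. The module is installed in compiled form; this text tells all that it offers.
- The arm moves only by the tool jog_arm, never from a script. Its argument "plan" is text: rows parted by semicolons, each of 7 numbers parted by spaces: the turn, a rotation vector about the tool's x, y, z in degrees, then the shift along the tool's x, y, z in cm, then the closure in counts, from 0 (fully open) to 255 (shut). In form: rx ry rz x y z claw; .... A call has 1 to 10 rows; each row shifts and turns the commanded pose from where the row before left it, along the tool's axes as they then stand; what a row does not reach is not made up. A row lasts 1/12 s, in which the tool goes at most 41.7 mm and 7.16 degrees, less where a joint would pass 70% of its speed; a pose out of reach is approached as far as the arm can. A call with a gripper value outside its range is refused whole. The fingers move at their own pace and stop on an object; "grip_force" is the grip in N (left out, the last holds). Time passes only in rows, so rows that do not move let the fingers close. It gives the time, the measured TCP pose, the force, the opening and the grip force at its end, in the units of the state.
- env.observe(): the state, without advancing time (a new reading comes with each control period).
- imaging.get_image(name): name is "scene" or "top" or "wrist"; returns a dict with "pixels" (400x640x3 uint8, red, green, blue), "depth" (400x640 float32, m along the optical axis (not along the pixel's ray), 0 where there is no reading), "fov_y" (degrees; the focal length in pixels is half the picture's height over the tangent of half this angle, whatever the lens; pixels are square), "cx", "cy" (the principal point, pixels), "world_from_camera" (4x4, takes a point from camera to world coordinates). Camera axes: x right, y down, z forward; pixel columns grow to the right and rows downward; lengths in m; the calibration is good to about 2 mm. A picture is of the moment at which its call begins.
- job.close_job(): hands the job in; it is judged then, once.
Trained networks look in the newest picture that a camera, given by its name, has taken for a name from the list of things; names that differ only in an ending like _2 or _b are one class to them, and where a whole thing is asked for, a point or a joint stands for the part that bears it (a point fixed in the world has none). Each returns a list of dicts, best first, with "confidence" (0 to 1); they miss things now and then, are a little off and sometimes report something else, mostly with a low value. They report only what shows in the picture. A call takes as long as a camera call.
- models.outline_of(camera, query): "region" (400x640 bool, what is visible of it) and "bbox" ([centre column, centre row, width, height] in pixels, round what is visible of it).
- models.tip_of(camera, query): "at" ([column, row] in pixels: a listed point, or the origin of a listed thing).
The state is a dict: "time_s": time; "q": joint angles; "qvel": joint speeds; "joint_efforts": joint torques, N m; "position": TCP position; "tool_rot": TCP orientation; "ft_force": force on the tool from outside, world axes, zero at the start; "wrist_torque": the same for the moment, N m; "grip_width": finger opening in m; "gripper_force": force on a finger pad.
Only numpy, scipy, OpenCV 4.12 (cv2) and the standard library are available. Lean on these libraries where they do the work, as an engineer would, in place of code of your own. Each camera call takes 0.05 s, during which the arm holds its last target. There are 200 camera calls.

## Working session

There is one attempt and no reset: what is moved stays moved. The work goes in short steps, Python scripts to look and compute and a tool call to move; the robot and the scene stay as the last step left them, time stands still between calls to the robot, and variables do not carry over. Pictures are saved under pics/ and viewed, at most 10 in all, crops included, and the job is handed in when it is done.

Besides the shell and the picture viewer there is one more tool, called after ">>>" as a command line: name --argument value ..., lists and objects as JSON in quotes. jog_arm: Moves the arm, as the interface text tells. Its arguments: {"type":"object","properties":{"plan":{"type":"string"},"grip_force":{"type":"number"}},"required":["plan"]}

```bash
mkdir -p pics; cat > h.py <<'E'
import numpy as np,cv2
from rig import env,imaging,job,models
def shot(n,f=None):
    im=imaging.get_image(n)
    if f: cv2.imwrite('pics/'+f,im['pixels'][:,:,::-1])
    return im
def world(im,c,r,z=None):
    f=200/np.tan(np.radians(im['fov_y']/2)); T=im['world_from_camera']
    d=np.array([(c-im['cx'])/f,(r-im['cy'])/f,1.])
    if z is None:
        p=im['depth'][int(round(r)),int(round(c))]*d
        return T[:3,:3]@p+T[:3,3]
    w=T[:3,:3]@d; s=(z-T[2,3])/w[2]
    return T[:3,3]+s*w
E
python3 - <<'E'
from h import *
np.set_printoptions(precision=4,suppress=True)
s=env.observe(); print(s['time_s'],s['position'],s['tool_rot'],env.tcp_to_grasp)
a=shot('scene','s1.png');
b=shot('top','t1.png')
for q,z in [('axis',.0335),('right_pile',.043),('left_pile',.015),('tab1',.0505),('tab2',.0475),('tab3',.0445),('binder',0)]:
    for n,im in (('top',b),('scene',a)):
        l=models.tip_of(n,q)
        if l: 
            l=l[0]; print(q,n,round(l['confidence'],2),l['at'],world(im,*l['at'],z),world(im,*l['at']))
for q in ['oil_dark','oil_pale','cream_jar','phone','stamp','spoon','tin']:
    l=models.tip_of('top',q)
    if l: print(q,l[0]['at'],world(b,*l[0]['at'],0))
print(a['world_from_camera'],b['world_from_camera'])
E
```

```text
0.0 [0.1374 0.5322 0.2098] [[-0.9682  0.2502 -0.0006]
 [ 0.2502  0.9682 -0.0013]
 [ 0.0003 -0.0014 -1.    ]] -0.0187
axis top 0.92 [305.0, 196.5] [0.5529 0.0829 0.0335] [0.559  0.0847 0.0023]
axis scene 0.79 [350.7, 221.6] [0.5537 0.09   0.0335] [0.5321 0.0948 0.0178]
right_pile top 0.97 [337.2, 190.8] [ 0.5657 -0.0068  0.043 ] [ 0.5633 -0.0067  0.0544]
right_pile scene 0.81 [314.3, 222.9] [ 0.5606 -0.0063  0.043 ] [ 0.5733 -0.0078  0.0521]
left_pile top 0.57 [275.6, 209.3] [0.5212 0.1667 0.015 ] [0.5205 0.1662 0.0196]
left_pile scene 0.75 [375.4, 216.4] [0.5127 0.1672 0.015 ] [0.5133 0.167  0.0154]
tab1 top 0.86 [357.0, 159.1] [ 0.6535 -0.0635  0.0505] [ 0.6524 -0.0633  0.0542]
tab1 scene 0.9 [292.3, 248.4] [ 0.6656 -0.0703  0.0505] [ 0.6684 -0.0704  0.0527]
tab2 top 0.86 [357.0, 159.1] [ 0.6543 -0.0637  0.0475] [ 0.6524 -0.0633  0.0542]
tab2 scene 0.9 [292.3, 248.4] [ 0.6619 -0.0701  0.0475] [ 0.6684 -0.0704  0.0527]
tab3 top 0.86 [357.0, 159.1] [ 0.6551 -0.0639  0.0445] [ 0.6524 -0.0633  0.0542]
tab3 scene 0.9 [292.3, 248.4] [ 0.6582 -0.0699  0.0445] [ 0.6684 -0.0704  0.0527]
binder top 0.89 [307.7, 198.5] [0.5536 0.0771 0.    ] [0.5531 0.077  0.0025]
binder scene 0.61 [346.7, 229.6] [0.5424 0.0827 0.    ] [0.6121 0.0679 0.0525]
oil_dark [310.4, 144.0] [0.7149 0.0681 0.    ]
oil_pale [272.7, 157.1] [0.6772 0.1775 0.    ]
cream_jar [242.0, 165.8] [0.6526 0.2659 0.    ]
phone [466.3, 290.6] [ 0.2876 -0.3589  0.    ]
stamp [351.5, 134.4] [ 0.7422 -0.0521  0.    ]
spoon [221.4, 232.0] [0.4615 0.3205 0.    ]
tin [400.3, 207.6] [ 0.523 -0.186  0.   ]
[[ 0.1159  0.5296 -0.8403  1.4281]
 [ 0.9932 -0.0686  0.0938 -0.1057]
 [-0.008  -0.8454 -0.534   0.6671]
 [ 0.      0.      0.      1.    ]] [[-0.017  -0.9841  0.1767  0.2911]
 [-0.9998  0.0158 -0.0078  0.0099]
 [ 0.0049 -0.1768 -0.9842  1.3641]
 [ 0.      0.      0.      1.    ]]
```

View pics/t1.png

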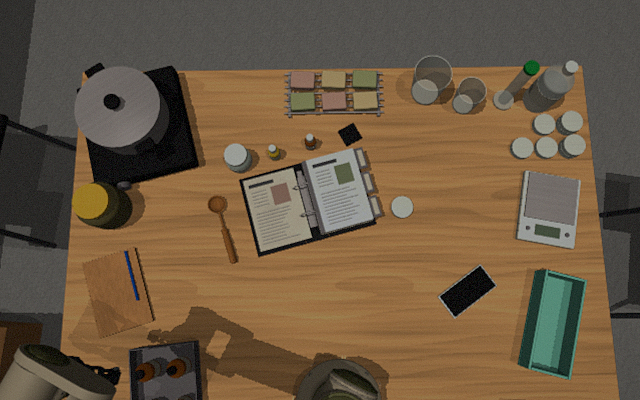

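View pics/s1.png

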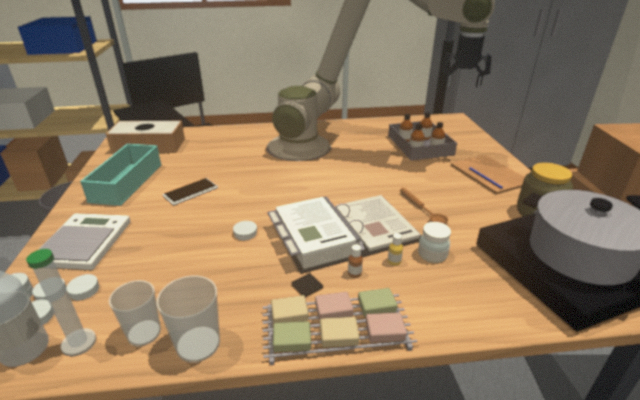

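The top view shows the binder turned by about 14.5°, its tabs on the right at columns 357–378, rows 155–210. The tin is at (402,207) and the stamp at (350,133). In the scene view, the boards are at about (315,225). I'll raise the arm, bring it over the binder and look with the wrist camera.

>>> jog_arm --plan "0 0 0 -3.1 -2.4 -1.3 255;0 0 0 -3.1 -2.4 -1.3 255;0 0 0 -3.1 -2.4 -1.3 255;0 0 0 -3.1 -2.4 -1.3 255;0 0 0 -3.1 -2.4 -1.3 255;0 0 0 -3.1 -2.4 -1.3 255;0 0 0 -3.1 -2.4 -1.3 255;0 0 0 -3.1 -2.4 -1.3 255;0 0 0 -3.1 -2.4 -1.3 255;0 0 0 -3.1 -2.4 -1.3 255"

```text
time_s: 1.98
position: [0.3783, 0.2208, 0.3413]
tool_rot: [[-0.968, 0.25, 0.001], [0.25, 0.968, 0.0], [-0.001, 0.0, -1.0]]
ft_force: [0.5, 0.7, -0.3]
grip_width: -0.0002
gripper_force: 0.0
```

>>> jog_arm --plan "0 0 0 -3.1 -2.4 -1 255;0 0 0 -3.1 -2.4 -1 255;0 0 0 -3.1 -2.4 -1 255;0 0 0 -3.1 -2.4 -1 255;0 0 6.8 0 0 0 255;0 0 6.8 0 0 0 255;0 0 6.8 0 0 0 255;0 0 6.8 0 0 0 255;0 0 6.8 0 0 0 255;0 0 6.8 0 0 0 255"

```text
time_s: 2.82
position: [0.4737, 0.0986, 0.3804]
tool_rot: [[-0.565, 0.825, 0.0], [0.825, 0.565, 0.0], [0.0, 0.0, -1.0]]
ft_force: [0.3, 0.2, 0.3]
grip_width: -0.0004
gripper_force: 0.0
```

>>> jog_arm --plan "0 0 6.8 0 0 0 255;0 0 6.8 0 0 0 255;0 0 6.6 0 0 0 255;0 0 0 0 0 0 255"

```text
time_s: 3.15
position: [0.4737, 0.0986, 0.3805]
tool_rot: [[-0.247, 0.969, 0.0], [0.969, 0.247, -0.0], [-0.0, 0.0, -1.0]]
ft_force: [0.2, 0.1, 0.5]
grip_width: -0.0001
gripper_force: 0.0
```

```bash
python3 - <<'E'
from h import *
np.set_printoptions(precision=4,suppress=True)
s=env.observe(); print(s['time_s'],s['position'],s['tool_rot'],s['q'])
b=shot('wrist','w1.png'); print(b['world_from_camera'],b['fov_y'])
for q,z in [('axis',.0335),('right_pile',.043),('left_pile',.015),('tab1',.0505),('tab2',.0475),('tab3',.0445),('tin',0),('stamp',0)]:
    l=models.tip_of('wrist',q)
    if l: l=l[0]; print(q,round(l['confidence'],2),l['at'],world(b,*l['at'],z),world(b,*l['at']))
E
```

```text
3.15 [0.4737 0.0986 0.3805] [[-0.2467  0.9691  0.0001]
 [ 0.9691  0.2467 -0.    ]
 [-0.      0.0001 -1.    ]] [ -2.293   11.1345  62.2234  -0.0007 106.6378 -16.577 ]
[[ 0.9689  0.2361  0.0744  0.4534]
 [ 0.2476 -0.923  -0.2947  0.1736]
 [-0.0009  0.304  -0.9527  0.5443]
 [ 0.      0.      0.      1.    ]] 66.79343896590191
axis 0.6 [357.8, 182.5] [0.5444 0.0783 0.0335] [0.5492 0.0733 0.0068]
right_pile 0.79 [358.2, 226.9] [0.5662 0.0034 0.043 ] [0.5642 0.0064 0.0518]
left_pile 0.62 [356.2, 125.1] [0.5171 0.1688 0.015 ] [0.517  0.1688 0.0152]
tab1 0.84 [354.5, 275.3] [ 0.585  -0.087   0.0505] [ 0.5858 -0.0885  0.0475]
tab2 0.84 [354.5, 275.3] [ 0.5858 -0.0885  0.0475] [ 0.5858 -0.0885  0.0475]
tab3 0.84 [354.5, 275.3] [ 0.5866 -0.0901  0.0445] [ 0.5858 -0.0885  0.0475]
stamp 0.29 [441.0, 206.2] [0.7146 0.0672 0.    ] [0.6947 0.0752 0.0413]
```

View pics/w1.png

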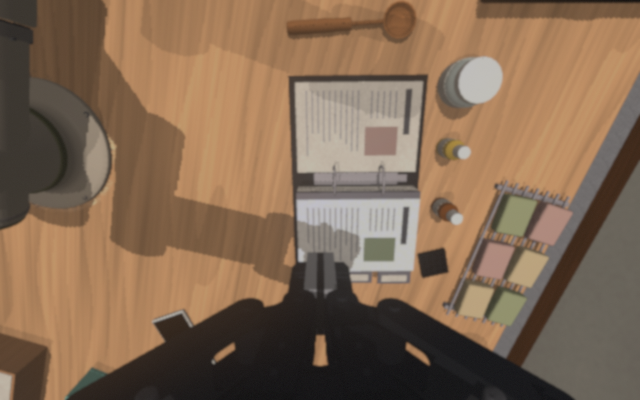

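The wrist view shows tab1 at about (394,279) and tab2 at about (355,277), with board1's right edge along row ~272. I'll fit the binder frame from the depth.

```bash
python3 - <<'E'
from h import *
np.set_printoptions(precision=4,suppress=True)
for n in ('wrist','top'):
    b=shot(n); f=200/np.tan(np.radians(b['fov_y']/2)); T=b['world_from_camera']
    rr,cc=np.mgrid[:400,:640]; d=b['depth']
    P=np.stack([(cc-b['cx'])/f*d,(rr-b['cy'])/f*d,d],-1)@T[:3,:3].T+T[:3,3]
    o=np.array([.552,.083])
    for yaw in (14.3,):
        c,s=np.cos(np.radians(yaw)),np.sin(np.radians(yaw))
        q=P[...,:2]-o; x=q@[c,s]; y=q@[-s,c]; z=P[...,2]
        m=(d>0)&(abs(x)<.14)&(abs(y)<.22)
        B=m&(z>.044)&(z<.058)
        pts=np.c_[P[...,0][B],P[...,1][B]].astype(np.float32)
        # board body edges in slices
        print(n,B.sum(),'median z',np.median(z[B]))
        for lo in np.arange(-.09,.1,.02):
            k=B&(abs(x-lo)<.01)&(y<.03)
            if k.sum()>5: print('x',round(lo,3),'ymin %.4f ymax %.4f z %.4f'%(y[k].min(),y[k].max(),np.median(z[k])))
        for lo in (-.02,-.05,-.08,-.11,-.135):
            k=B&(abs(y-lo)<.01)
            if k.sum()>5: print('y',lo,'xmin %.4f xmax %.4f'%(x[k].min(),x[k].max()))
        k=m&(z<.03)&(z>.012)&(y>.03)
        print('left pile',x[k].min(),x[k].max(),y[k].max(),np.median(z[k]))
        tb=B&(y<-.165); 
        h,e=np.histogram(x[tb],np.arange(-.12,.121,.01)); print('tabs',h)
E
```

```text
wrist 9976 median z 0.052414837490728894
x -0.09 ymin -0.1436 ymax -0.0150 z 0.0525
x -0.07 ymin -0.1254 ymax -0.0148 z 0.0524
x -0.05 ymin -0.1428 ymax 0.0244 z 0.0524
x -0.03 ymin -0.1564 ymax -0.0146 z 0.0525
x -0.01 ymin -0.1900 ymax -0.0146 z 0.0523
x 0.01 ymin -0.1880 ymax -0.0142 z 0.0523
x 0.03 ymin -0.1885 ymax 0.0249 z 0.0525
x 0.05 ymin -0.1880 ymax -0.0143 z 0.0525
x 0.07 ymin -0.1880 ymax -0.0139 z 0.0524
x 0.09 ymin -0.1876 ymax -0.0141 z 0.0524
y -0.02 xmin -0.1137 xmax 0.0935
y -0.05 xmin -0.1141 xmax 0.1398
y -0.08 xmin -0.1129 xmax 0.0941
y -0.11 xmin -0.1135 xmax 0.0943
y -0.135 xmin -0.1137 xmax 0.0940
left pile -0.11537685465629241 0.13914790099249696 0.18739786567764052 0.015489088325158329
tabs [ 0  0  0  0  0  0  0  0  0  0 49 61 56 60  5 61 60 62 61 58 61  4  0  0]
top 4016 median z 0.051803936069421797
x -0.09 ymin -0.1904 ymax -0.0166 z 0.0516
x -0.07 ymin -0.1904 ymax -0.0168 z 0.0516
x -0.05 ymin -0.1899 ymax -0.0138 z 0.0516
x -0.03 ymin -0.1897 ymax -0.0167 z 0.0519
x -0.01 ymin -0.1903 ymax -0.0190 z 0.0516
x 0.01 ymin -0.1902 ymax -0.0268 z 0.0516
x 0.03 ymin -0.1888 ymax -0.0439 z 0.0522
x 0.05 ymin -0.1903 ymax -0.0544 z 0.0520
x 0.07 ymin -0.1890 ymax -0.0603 z 0.0521
x 0.09 ymin -0.1901 ymax -0.0654 z 0.0521
y -0.02 xmin -0.1126 xmax 0.0052
y -0.05 xmin -0.1127 xmax 0.0587
y -0.08 xmin -0.1127 xmax 0.0955
y -0.11 xmin -0.1123 xmax 0.0967
y -0.135 xmin -0.1125 xmax 0.0965
left pile -0.06542234751755967 0.047598351679685964 0.1586504867696979 0.01580335854827053
tabs [ 0 22 23 24 26 24 24  5 23 33 32 30 35 30  6 25 29 34 26 29 29  7  0  0]
```

>>> jog_arm --plan "0 0 0 -3.3 1.6 0.8 255;0 0 0 -3.3 1.6 0.8 255;0 0 0 -3.3 1.6 0.8 255;0 0 0 -3.3 1.6 0.8 255;0 0 0 -3.3 1.6 0.8 255;0 0 0 -3.3 1.6 0.8 255;0 0 0 -3.3 1.6 0.8 255;0 0 0 -3.3 1.6 0.8 255"

```text
time_s: 4.37
position: [0.6647, -0.1264, 0.3159]
tool_rot: [[-0.251, 0.968, -0.0], [0.968, 0.251, 0.0], [0.0, -0.0, -1.0]]
ft_force: [0.3, 0.9, 0.4]
grip_width: 0.0003
gripper_force: 0.0
```

>>> jog_arm --plan "0 6 0 0 0 0 255;0 6 0 0 0 0 255;0 6 0 0 0 0 255;0 6 0 0 0 0 255;0 6 0 0 0 0 255;0 6 0 0 0 0 255;0 6 0 0 0 0 255;0 6 0 0 0 0 255;0 6 0 0 0 0 255;0 6 0 0 0 0 255"

```text
time_s: 5.2
position: [0.6638, -0.1256, 0.3163]
tool_rot: [[-0.125, 0.968, -0.217], [0.48, 0.251, 0.841], [0.868, 0.0, -0.496]]
ft_force: [1.0, 0.7, 0.7]
grip_width: -0.0002
gripper_force: 0.0
```

```bash
cat >> h.py <<'E'
np.set_printoptions(precision=4,suppress=True)
AX=np.array([.543,.0797,0]); _c,_s=np.cos(np.radians(14.3)),np.sin(np.radians(14.3))
RB=np.array([[_c,-_s,0],[_s,_c,0],[0,0,1]])
def st():
    s=env.observe(); R=np.array(s['tool_rot'])
    print(s['time_s'],'binder pos',RB.T@(np.array(s['position'])-AX)); print(RB.T@R); print(s['q'],s['ft_force'])
E
python3 -c "
from h import *
st()"
```

```text
5.2 binder pos [ 0.0663 -0.2288  0.3163]
[[-0.0021  1.     -0.003 ]
 [ 0.4959  0.0037  0.8684]
 [ 0.8684  0.0004 -0.4959]]
[-34.7643  54.0154  18.2599  64.3536 141.0525  -8.5834] [1.0361 0.7409 0.7192]
```

>>> jog_arm --plan "0 0 0 -2.9 0 1.65 255;0 0 0 -2.9 0 1.65 255;0 0 0 -2.9 0 1.65 255;0 0 0 -2.9 0 1.65 255;0 0 0 -2.9 0 1.65 255;0 0 0 -2.9 0 1.65 255"

```text
time_s: 5.7
position: [0.6639, -0.126, 0.1145]
tool_rot: [[-0.126, 0.968, -0.217], [0.484, 0.251, 0.838], [0.866, 0.0, -0.5]]
ft_force: [1.4, -0.1, 0.8]
grip_width: -0.0
gripper_force: 0.0
```

```bash
python3 -c "
from h import *
st()"
```

```text
5.7 binder pos [ 0.0664 -0.2292  0.1145]
[[-0.0021  1.     -0.0035]
 [ 0.5002  0.0041  0.8659]
 [ 0.8659  0.0001 -0.5002]]
[-34.7408  59.9121  37.1918  44.3676 126.1073 -36.7457] [ 1.3681 -0.1123  0.7518]
```

>>> jog_arm --plan "0 0 0 -1.9 0 1.1 255;0 0 0 -1.9 0 1.1 255;0 0 0 -1.9 0 1.1 255;0 0 0 -1.9 0 1.1 255;0 0 0 0 0 0 255"

```text
time_s: 6.12
position: [0.6628, -0.1252, 0.0237]
tool_rot: [[-0.119, 0.968, -0.22], [0.481, 0.25, 0.84], [0.869, -0.006, -0.495]]
ft_force: [0.1, 0.3, -0.1]
grip_width: 0.0002
gripper_force: 0.0
```

>>> jog_arm --plan "0 0 0 0.5 0 0.87 255;0 0 0 0.5 0 0.87 255;0 0 0 0.5 0 0.87 255;0 0 0 0 0 0 255"

```text
time_s: 6.45
position: [0.6566, -0.0954, 0.0295]
tool_rot: [[-0.127, 0.968, -0.218], [0.484, 0.252, 0.838], [0.866, 0.001, -0.5]]
ft_force: [0.4, 0.4, -0.6]
grip_width: 0.0001
gripper_force: 0.0
```

```bash
python3 -c "
from h import *
st()
a=shot('scene')['pixels'][180:300,220:400]; b=shot('wrist')['pixels']
cv2.imwrite('pics/c1.png',np.hstack([cv2.resize(a,(480,320)),cv2.resize(b,(320,320))])[:,:,::-1])"
```

```text
6.45 binder pos [ 0.0668 -0.1978  0.0295]
[[-0.0033  1.     -0.0043]
 [ 0.5002  0.0054  0.8659]
 [ 0.8659  0.0007 -0.5002]]
[-33.1848  62.9064  45.0118  40.8443 117.1383 -44.1052] [ 0.4115  0.3558 -0.6317]
```

View pics/c1.png

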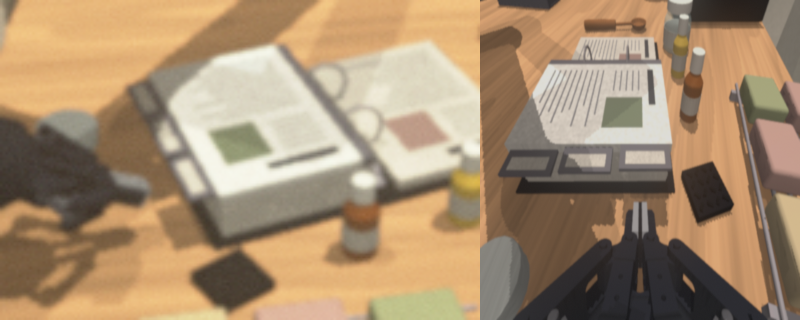

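The crop shows the finger (at about (640,205) in the wrist part) pointing at tab1 and clear of everything. Next I'll insert it.

>>> jog_arm --plan "0 0 0 0.25 0 0.65 255;0 0 0 0.25 0 0.65 255;0 0 0 0.25 0 0.65 255;0 0 0 0 0 0 255"

```text
time_s: 6.88
position: [0.651, -0.0753, 0.025]
tool_rot: [[-0.125, 0.968, -0.219], [0.483, 0.252, 0.839], [0.867, -0.001, -0.499]]
ft_force: [0.1, -0.7, 0.3]
grip_width: 0.0002
gripper_force: 0.0
```

```bash
python3 - <<'E'
from h import *
st()
# path of the finger's upper tip corner round the axis
R=RB.T@np.array(env.observe()['tool_rot'])
p=None
for ph in range(0,111,5):
    a=np.radians(ph); u=np.array([0,-np.cos(a),np.sin(a)]); n=np.array([0,np.sin(a),np.cos(a)])
    C=np.array([0,0,.0335])+.172*u+.0155*n*1
    t=C-.011*R[:,0]; t[0]=0
    if p is not None: print(ph,np.round(C,3),np.round(100*R.T@(t-p),2))
    else: print(t)
    p=t
E
```

```text
6.8833 binder pos [ 0.0663 -0.1769  0.025 ]
[[-0.0017  1.     -0.0046]
 [ 0.4991  0.0049  0.8665]
 [ 0.8665 -0.0008 -0.4991]]
[-32.1628  61.9489  48.4416  40.792  114.7025 -44.9794] [ 0.0748 -0.7169  0.3102]
[ 0.     -0.1775  0.0395]
5 [ 0.    -0.17   0.064] [ 1.39 -0.   -0.57]
10 [ 0.    -0.167  0.079] [ 1.44  0.   -0.45]
15 [ 0.    -0.162  0.093] [ 1.47  0.   -0.32]
20 [ 0.    -0.156  0.107] [ 1.49  0.   -0.19]
25 [ 0.    -0.149  0.12 ] [ 1.51  0.   -0.06]
30 [ 0.    -0.141  0.133] [1.5  0.   0.07]
35 [ 0.    -0.132  0.145] [1.49 0.   0.2 ]
40 [ 0.    -0.122  0.156] [1.47 0.   0.33]
45 [ 0.    -0.111  0.166] [1.44 0.   0.46]
50 [ 0.    -0.099  0.175] [1.39 0.01 0.58]
55 [ 0.    -0.086  0.183] [1.33 0.01 0.7 ]
60 [ 0.    -0.073  0.19 ] [1.27 0.01 0.81]
65 [ 0.    -0.059  0.196] [1.19 0.01 0.92]
70 [ 0.    -0.044  0.2  ] [1.11 0.01 1.02]
75 [ 0.    -0.03   0.204] [1.01 0.01 1.11]
80 [ 0.    -0.015  0.206] [0.91 0.01 1.2 ]
85 [0.    0.    0.206] [0.8  0.01 1.27]
90 [0.    0.015 0.206] [0.69 0.01 1.34]
95 [0.    0.03  0.203] [0.57 0.01 1.39]
100 [0.    0.045 0.2  ] [0.45 0.01 1.44]
105 [0.    0.059 0.196] [0.32 0.01 1.47]
110 [0.    0.073 0.19 ] [0.19 0.01 1.49]
```

>>> jog_arm --plan "0 0 0 0.42 0 -0.24 255;0 0 0 0.42 0 -0.24 255;0 0 0 0.42 0 -0.24 255;0 0 0 0.7 0 -0.28 255;0 0 0 0.7 0 -0.28 255;0 0 0 0.72 0 -0.22 255;0 0 0 0.72 0 -0.22 255;0 0 0 0.74 0 -0.16 255;0 0 0 0.74 0 -0.16 255;0 0 0 0 0 0 255"

```text
time_s: 7.72
position: [0.6491, -0.0666, 0.0854]
tool_rot: [[-0.128, 0.968, -0.216], [0.485, 0.251, 0.838], [0.865, 0.002, -0.501]]
ft_force: [0.9, -0.6, 0.1]
grip_width: 0.0
gripper_force: 0.0
```

```bash
python3 -c "
from h import *
st()
a=shot('scene')['pixels'][160:300,220:400]; b=shot('wrist')['pixels']
cv2.imwrite('pics/c2.png',np.hstack([cv2.resize(a,(412,320)),cv2.resize(b,(380,320))])[:,:,::-1])"
```

```text
7.7167 binder pos [ 0.0667 -0.168   0.0854]
[[-0.0038  1.     -0.0028]
 [ 0.5013  0.0044  0.8652]
 [ 0.8652  0.0019 -0.5014]]
[-31.6882  57.2994  48.6151  42.5241 117.5695 -41.4302] [ 0.8579 -0.6428  0.0941]
```

View pics/c2.png

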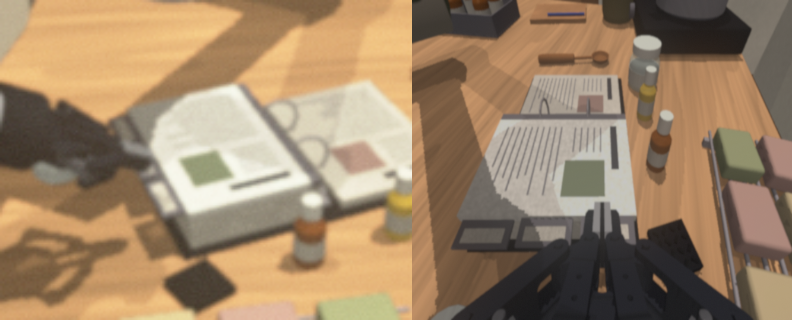

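The crop looks ambiguous: the fingertip is at about (150,155), apparently above the board. I'll check the board's tilt from the depth.

```bash
cat >> h.py <<'E'
def cloud(n):
    b=shot(n); f=200/np.tan(np.radians(b['fov_y']/2)); T=b['world_from_camera']
    rr,cc=np.mgrid[:400,:640]; d=b['depth']
    P=np.stack([(cc-b['cx'])/f*d,(rr-b['cy'])/f*d,d],-1)@T[:3,:3].T+T[:3,3]
    return ((P-AX)@RB)[d>0]
def prof(n,x0,x1,ys):
    Q=cloud(n)
    for y in ys:
        k=(Q[:,0]>x0)&(Q[:,0]<x1)&(abs(Q[:,1]-y)<.005)&(Q[:,2]<.3)
        print(n,y,k.sum(),np.round(np.percentile(Q[k,2],[5,50,95]),4) if k.sum() else '')
E
python3 - <<'E'
from h import *
for n in ('wrist','scene'):
    prof(n,0.03,.05,[-.03,-.08,-.13,-.15,-.17,-.18,-.185]); prof(n,0.085,.1,[-.03,-.08,-.13,-.15,-.17,-.18]); prof(n,-.02,.02,[-.13,-.17,-.18])
E
```

```text
wrist -0.03 131 [0.0513 0.0521 0.0528]
wrist -0.08 188 [0.0514 0.0522 0.0529]
wrist -0.13 281 [0.0515 0.0526 0.0534]
wrist -0.15 329 [0.0513 0.0522 0.0529]
wrist -0.17 95 [0.0471 0.0519 0.0531]
wrist -0.18 61 [0.0476 0.0511 0.0529]
wrist -0.185 22 [0.0476 0.0487 0.0521]
wrist -0.03 93 [0.0514 0.052  0.0526]
wrist -0.08 135 [0.0514 0.0522 0.0529]
wrist -0.13 205 [0.0514 0.0521 0.0529]
wrist -0.15 248 [0.0513 0.0522 0.0531]
wrist -0.17 306 [0.0513 0.0522 0.0531]
wrist -0.18 292 [0.0513 0.0523 0.0531]
wrist -0.13 557 [0.0513 0.0523 0.0532]
wrist -0.17 807 [0.0482 0.0493 0.0503]
wrist -0.18 831 [0.0485 0.0494 0.0504]
scene -0.03 15 [0.0509 0.0525 0.0541]
scene -0.08 17 [0.0503 0.0519 0.0532]
scene -0.13 22 [0.051  0.0528 0.0544]
scene -0.15 23 [0.0512 0.0526 0.0544]
scene -0.17 30 [-0.0012  0.0471  0.0533]
scene -0.18 38 [-0.0007  0.0017  0.0532]
scene -0.185 35 [-0.0012  0.0012  0.053 ]
scene -0.03 16 [0.0506 0.0525 0.0543]
scene -0.08 18 [0.0505 0.0524 0.0538]
scene -0.13 18 [0.0506 0.0529 0.0545]
scene -0.15 17 [0.0514 0.052  0.0543]
scene -0.17 43 [-0.0003  0.0062  0.0534]
scene -0.18 36 [-0.0005  0.0488  0.0537]
scene -0.13 40 [0.0507 0.0528 0.0544]
scene -0.17 30 [-0.0019  0.0006  0.0478]
scene -0.18 36 [-0.0011  0.0007  0.0026]
```

```bash
python3 - <<'E'
from h import *
s=env.observe(); R=np.array(s['tool_rot']); p=np.array(s['position'])
for n in ('wrist','scene'):
    Q=cloud(n)@RB.T+AX; L=(Q-p)@R
    k=(abs(L[:,0])<.03)&(abs(L[:,1])<.03)&(L[:,2]>-.06)&(L[:,2]<.02)
    L=L[k]
    print(n,k.sum())
    for z in np.arange(-.055,.02,.005):
        m=abs(L[:,2]-z)<.0025
        if m.sum(): print(round(z,3),m.sum(),'x',L[m,0].min(),L[m,0].max(),'y',L[m,1].min(),L[m,1].max())
E
```

```text
wrist 2661
-0.055 234 x -0.006525243376936264 0.011839432421497471 y -0.014889434486238784 0.012051774926807
-0.05 384 x 0.006096199734083294 0.012006108712188395 y -0.01520627480603531 0.012113062164993202
-0.045 336 x 0.006135701791660714 0.011705423197233049 y -0.015118076252565742 0.012110724710753428
-0.04 317 x 0.006234046516183001 0.011728577695497996 y -0.015123663268729283 0.012003030189048578
-0.035 291 x 0.0058730766138204325 0.011671505550240472 y -0.015136039932212231 0.012079853507367117
-0.03 224 x 0.006181221417567018 0.011750597915037204 y -0.013957203618029835 0.011303894729626337
-0.025 54 x 0.00665376052547244 0.011444022583562587 y -0.01231419843315751 0.004704097536668569
0.01 82 x -0.029994075776127806 -0.027422700422254746 y -0.025108619832521748 0.029931830500951953
0.015 171 x -0.02997173681294202 -0.024610680776907083 y -0.0255528366543017 0.029998874622491702
scene 224
-0.055 23 x -0.005635735919129177 0.013231732281341996 y -0.010506742064147142 0.014675048510850743
-0.05 22 x -0.004862478471352448 0.012581192749363805 y -0.0018090682033186014 0.016993520
[... 192 characters left out ...]
2114138357606
-0.035 27 x -0.004859836546509526 0.013135617173791322 y -0.005649324804904002 0.01674991802614327
-0.03 17 x -0.005347280131346865 0.0114070899410192 y -0.004349388017011501 0.016136788084346283
-0.025 12 x -0.00188340674817343 0.01271941629714986 y -0.0046577033927117885 0.012901497140046783
-0.02 6 x -0.0040432395072374306 0.007207233532384258 y 0.006536679009482865 0.008213147175146897
0.005 5 x -0.02997591672150775 -0.028790887787839295 y -0.017691897382236373 0.018801643644874185
0.01 18 x -0.029560062122214844 -0.02708559293791334 y -0.018831832086234908 0.02530071140801735
0.015 33 x -0.028826571225325014 -0.02395484099864708 y -0.022078626759533652 0.028519503212231127
```

The depth shows the finger metal ending about 22 mm behind the nominal TCP, so the finger slid up past the tab without lifting it. I'll back out, go down and insert 21 mm deeper.

>>> jog_arm --plan "0 0 0 -1.4 0 -2.4 255;0 0 0 -1.4 0 -2.4 255;0 0 0 -1.5 0 0.87 255;0 0 0 -1.5 0 0.87 255;0 0 0 -1.5 0 0.87 255;0 0 0 -1.5 0 0.87 255;0 0 0 0 0 0 255"

```text
time_s: 8.8
position: [0.6613, -0.1189, 0.0095]
tool_rot: [[-0.12, 0.968, -0.221], [0.481, 0.251, 0.84], [0.869, -0.006, -0.495]]
ft_force: [0.2, 0.6, -0.1]
grip_width: -0.0003
gripper_force: 0.0
```

>>> jog_arm --plan "0 0 0 0.6 0 1.04 255;0 0 0 0.6 0 1.04 255;0 0 0 0.6 0 1.04 255;0 0 0 0.6 0 1.04 255;0 0 0 0.4 0 0.7 255;0 0 0 0 0 0 255"

```text
time_s: 9.3
position: [0.6484, -0.0644, 0.0145]
tool_rot: [[-0.126, 0.968, -0.219], [0.483, 0.253, 0.838], [0.866, -0.0, -0.499]]
ft_force: [-0.6, -0.4, 0.4]
grip_width: 0.0001
gripper_force: 0.0
```

```bash
python3 -c "
from h import *
st()"
```

```text
9.3 binder pos [ 0.0665 -0.1656  0.0145]
[[-0.0027  1.     -0.0052]
 [ 0.4994  0.0059  0.8663]
 [ 0.8663 -0.0003 -0.4994]]
[-31.5543  62.0741  50.1704  40.6245 112.9358 -45.9048] [-0.6004 -0.3738  0.3996]
```

>>> jog_arm --plan "0 0 0 0.45 0 0.78 255;0 0 0 0.41 0 -0.24 255;0 0 0 0.41 0 -0.24 255;0 0 0 0.41 0 -0.24 255;0 0 0 0.7 0 -0.28 255;0 0 0 0.7 0 -0.28 255;0 0 0 0.72 0 -0.22 255;0 0 0 0.72 0 -0.22 255;0 0 0 0 0 0 255"

```text
time_s: 10.05
position: [0.6454, -0.0523, 0.0597]
tool_rot: [[-0.128, 0.968, -0.216], [0.485, 0.251, 0.838], [0.865, 0.002, -0.501]]
ft_force: [-0.0, -0.5, -0.4]
grip_width: 0.0
gripper_force: 0.2
```

```bash
python3 -c "
from h import *
st()
prof('scene',0.03,.05,[-.03,-.08,-.13,-.15]);prof('wrist',0.085,.1,[-.03,-.08,-.13,-.15,-.17])
prof('wrist',-.02,.02,[-.13,-.17,-.18])"
```

```text
10.05 binder pos [ 0.0666 -0.1532  0.0597]
[[-0.0039  1.     -0.0025]
 [ 0.5015  0.0042  0.8652]
 [ 0.8652  0.0021 -0.5015]]
[-30.9098  58.1013  51.4732  41.8387 114.3429 -43.5531] [-0.0275 -0.4657 -0.367 ]
scene -0.03 16 [0.0583 0.0596 0.0612]
scene -0.08 17 [0.0688 0.0703 0.0711]
scene -0.13 16 [0.0796 0.0811 0.0826]
scene -0.15 19 [0.0835 0.0849 0.0859]
wrist -0.03 76 [0.058  0.0587 0.0601]
wrist -0.08 132 [0.0682 0.0694 0.0703]
wrist -0.13 242 [0.0785 0.0796 0.0807]
wrist -0.15 328 [0.0827 0.0839 0.0851]
wrist -0.17 442 [0.0868 0.0882 0.0893]
wrist -0.13 1019 [0.0486 0.0786 0.0803]
wrist -0.17 1120 [0.0479 0.0493 0.0502]
wrist -0.18 1164 [0.0485 0.0494 0.0504]
```

Board1 is lifting and tab2 hasn't moved. I'll continue along the arc.

>>> jog_arm --plan "0 0 0 0.74 0 -0.16 255;0 0 0 0.74 0 -0.16 255;0 0 0 0.75 0 -0.1 255;0 0 0 0.75 0 -0.1 255;0 0 0 0.75 0 -0.03 255;0 0 0 0.75 0 -0.03 255;0 0 0 0.75 0 0.03 255;0 0 0 0.75 0 0.03 255;0 0 0 0.75 0 0.1 255;0 0 0 0.75 0 0.1 255"

```text
time_s: 11.03
position: [0.6362, -0.0183, 0.1248]
tool_rot: [[-0.125, 0.968, -0.217], [0.484, 0.251, 0.838], [0.866, 0.0, -0.5]]
ft_force: [0.6, -0.8, -1.4]
grip_width: -0.0002
gripper_force: 0.3
```

>>> jog_arm --plan "0 0 0 0.74 0 0.17 255;0 0 0 0.74 0 0.17 255;0 0 0 0.72 0 0.23 255;0 0 0 0.72 0 0.23 255;0 0 0 0.7 0 0.29 255;0 0 0 0.7 0 0.29 255;0 0 0 0.67 0 0.35 255;0 0 0 0.67 0 0.35 255;0 0 0 0.63 0 0.41 255;0 0 0 0.63 0 0.41 255"

```text
time_s: 11.87
position: [0.6212, 0.0397, 0.17]
tool_rot: [[-0.125, 0.968, -0.217], [0.484, 0.251, 0.838], [0.866, 0.0, -0.5]]
ft_force: [0.4, -0.2, 0.8]
grip_width: 0.0001
gripper_force: 0.1
```

```bash
python3 -c "
from h import *
st()
a=shot('scene')['pixels'][120:300,220:440]; b=shot('wrist')['pixels']
cv2.imwrite('pics/c3.png',np.hstack([cv2.resize(a,(400,320)),cv2.resize(b,(400,320))])[:,:,::-1])"
```

```text
11.8667 binder pos [ 0.0659 -0.0581  0.17  ]
[[-0.0019  1.     -0.0033]
 [ 0.5     0.0038  0.866 ]
 [ 0.866   0.     -0.5   ]]
[-25.4087  46.241   59.1494  46.5309 113.7788 -36.1047] [ 0.4298 -0.2303  0.8165]
```

View pics/c3.png

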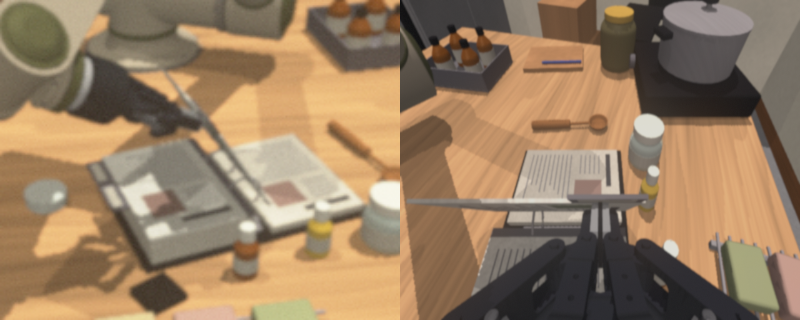

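The board stands at about 60° with the finger behind its tab (scene crop (195,120)), and boards 2 and 3 are still flat. I'll push it past upright.

>>> jog_arm --plan "0 0 0 0.6 0 0.46 255;0 0 0 0.6 0 0.46 255;0 0 0 0.55 0 0.51 255;0 0 0 0.55 0 0.51 255;0 0 0 0.51 0 0.55 255;0 0 0 0.51 0 0.55 255;0 0 0 0.46 0 0.6 255;0 0 0 0.46 0 0.6 255;0 0 0 0.4 0 0.64 255;0 0 0 0.4 0 0.64 255"

```text
time_s: 12.8
position: [0.6029, 0.1104, 0.1857]
tool_rot: [[-0.125, 0.968, -0.217], [0.484, 0.251, 0.838], [0.866, -0.0, -0.5]]
ft_force: [-0.1, 1.1, -0.5]
grip_width: -0.0004
gripper_force: 0.0
```

>>> jog_arm --plan "0 0 0 0.35 0 0.67 255;0 0 0 0.35 0 0.67 255;0 0 0 0.29 0 0.7 255;0 0 0 0.29 0 0.7 255;0 0 0 0.23 0 0.72 255;0 0 0 0.23 0 0.72 255;0 0 0 0.16 0 0.74 255;0 0 0 0.16 0 0.74 255;0 0 0 0 0 0 255"

```text
time_s: 13.55
position: [0.5875, 0.1685, 0.1748]
tool_rot: [[-0.125, 0.968, -0.219], [0.484, 0.252, 0.838], [0.866, -0.001, -0.499]]
ft_force: [-0.6, 0.6, 0.8]
grip_width: -0.0002
gripper_force: 0.0
```

```bash
python3 -c "
from h import *
st()
a=shot('scene')['pixels'][120:300,220:440]; b=shot('wrist')['pixels']
cv2.imwrite('pics/c4.png',np.hstack([cv2.resize(a,(400,320)),cv2.resize(b,(400,320))])[:,:,::-1])"
```

```text
13.55 binder pos [0.065  0.075  0.1748]
[[-0.0016  1.     -0.0049]
 [ 0.4994  0.005   0.8663]
 [ 0.8664 -0.0011 -0.4994]]
[-16.1047  40.8149  70.3673  49.9671 103.4315 -34.4335] [-0.5688  0.6389  0.7593]
```

View pics/c4.png

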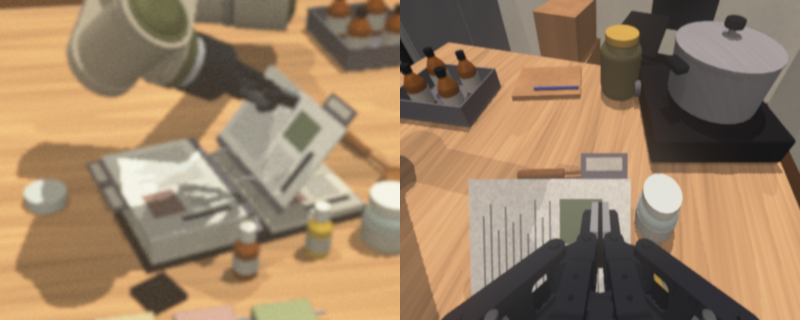

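Board1 is past upright and falling onto the left pile (scene crop (290,130)). I'll withdraw and line up on tab2.

>>> jog_arm --plan "0 0 0 -1.9 -0.7 -3.25 255;0 0 0 -1.9 -0.7 -3.25 255;0 0 0 -1.9 -0.7 -3.25 255;0 0 0 -1.9 -0.7 -3.25 255;0 0 0 -1.9 -0.7 -3.25 255;0 0 0 -1.9 -0.7 -3.25 255;0 0 0 -1.9 -0.7 -3.25 255;0 0 0 -1.9 -0.7 -3.25 255;0 0 0 0 0 0 255"

```text
time_s: 14.4
position: [0.6093, -0.1456, 0.1724]
tool_rot: [[-0.122, 0.97, -0.211], [0.486, 0.244, 0.839], [0.865, -0.0, -0.501]]
ft_force: [0.5, -0.3, -0.7]
grip_width: 0.0002
gripper_force: 0.0
```

```bash
python3 -c "
from h import *
st()
a=shot('scene')['pixels'][120:300,220:440]; b=shot('wrist')['pixels']
cv2.imwrite('pics/c5.png',np.hstack([cv2.resize(a,(400,320)),cv2.resize(b,(400,320))])[:,:,::-1])
prof('scene',-.05,.05,[-.17,-.15,-.1,-.05,.08,.13])
Q=cloud('top')
k=(Q[:,2]>.012)&(Q[:,2]<.03)&(abs(Q[:,0]+.09)<.06)&(Q[:,1]<-.2)&(Q[:,1]>-.3)
print(k.sum(),Q[k].min(0),Q[k].max(0))"
```

```text
14.4 binder pos [ 0.0086 -0.2347  0.1724]
[[ 0.0018  1.      0.0028]
 [ 0.5011 -0.0033  0.8654]
 [ 0.8654 -0.0002 -0.5011]]
[-38.38    52.2269  45.1529  41.9979 128.0576 -39.9224] [ 0.5187 -0.3207 -0.6862]
scene -0.17 171 [-0.0009  0.0049  0.0507]
scene -0.15 92 [0.0473 0.0495 0.0512]
scene -0.1 106 [-0.7491  0.0492  0.0511]
scene -0.05 118 [-0.7517  0.0493  0.0511]
scene 0.08 141 [-0.7529  0.0166  0.0198]
scene 0.13 144 [-0.7532  0.0166  0.0199]
11 [-0.094  -0.268   0.0147] [-0.0611 -0.2259  0.0275]
```

View pics/c5.png

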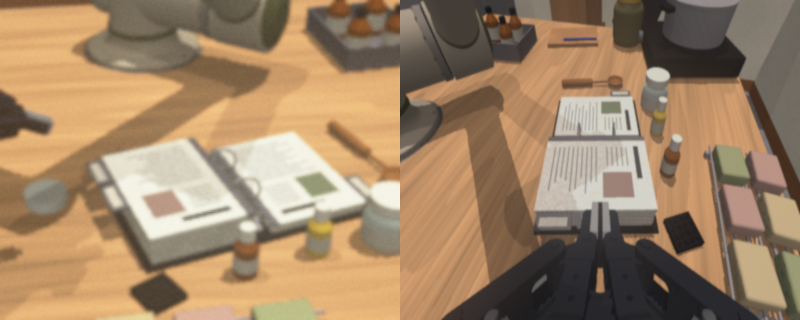

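Board1 lies flat on the left pile (scene crop (295,180)), and board2 is flat on the right with its tab in line with the finger. The tin is clear. Next I'll lower the arm and insert.

>>> jog_arm --plan "0 0 0 -2 0 1.15 255;0 0 0 -2 0 1.15 255;0 0 0 -2 0 1.15 255;0 0 0 -2 0 1.15 255;0 0 0 -2 0 1.15 255;0 0 0 -2 0 1.15 255;0 0 0 -1.4 0 0.8 255;0 0 0 0 0 0 255"

```text
time_s: 15.27
position: [0.6087, -0.1371, 0.0164]
tool_rot: [[-0.122, 0.968, -0.22], [0.481, 0.252, 0.84], [0.868, -0.004, -0.496]]
ft_force: [-0.0, -0.4, -0.9]
grip_width: 0.0001
gripper_force: 0.0
```

```bash
python3 -c "
from h import *
st()"
```

```text
15.2667 binder pos [ 0.0101 -0.2263  0.0164]
[[ 0.0008  1.     -0.0062]
 [ 0.4964  0.005   0.8681]
 [ 0.8681 -0.0037 -0.4964]]
[-37.7879  61.6767  51.0111  36.1414 116.3535 -50.9357] [-0.0106 -0.4168 -0.9043]
```

>>> jog_arm --plan "0 0 0 -0.48 0 0.28 255;0 0 0 0.58 0 1.01 255;0 0 0 0.58 0 1.01 255;0 0 0 0.58 0 1.01 255;0 0 0 0.58 0 1.01 255;0 0 0 0.58 0 1.01 255;0 0 0 0 0 0 255"

```text
time_s: 15.85
position: [0.595, -0.0806, 0.015]
tool_rot: [[-0.128, 0.968, -0.218], [0.484, 0.253, 0.838], [0.866, 0.001, -0.501]]
ft_force: [-0.5, 0.5, 0.9]
grip_width: 0.0001
gripper_force: 0.0
```

```bash
python3 -c "
from h import *
st()
prof('wrist',-.02,.03,[-.05,-.1,-.13,-.15])"
```

```text
15.85 binder pos [ 0.0108 -0.1682  0.015 ]
[[-0.004   1.     -0.0044]
 [ 0.5007  0.0058  0.8656]
 [ 0.8656  0.0013 -0.5007]]
[-34.8786  58.4064  59.9187  36.763  109.974  -52.5924] [-0.4773  0.465   0.9463]
wrist -0.05 412 [0.0486 0.0492 0.0498]
wrist -0.1 646 [0.0486 0.0493 0.05  ]
wrist -0.13 912 [0.0486 0.0493 0.0499]
wrist -0.15 1139 [0.0485 0.0492 0.0499]
```

>>> jog_arm --plan "0 0 0 0.4 0 1.1 255;0 0 0 0.36 0 -0.21 255;0 0 0 0.36 0 -0.21 255;0 0 0 0.36 0 -0.21 255;0 0 0 0.7 0 -0.28 255;0 0 0 0.7 0 -0.28 255;0 0 0 0.72 0 -0.22 255;0 0 0 0.72 0 -0.22 255;0 0 0 0 0 0 255"

```text
time_s: 16.65
position: [0.591, -0.0659, 0.0552]
tool_rot: [[-0.127, 0.968, -0.216], [0.485, 0.251, 0.838], [0.865, 0.002, -0.501]]
ft_force: [0.4, -1.9, 0.5]
grip_width: 0.0
gripper_force: 0.4
```

```bash
python3 -c "
from h import *
st()
prof('scene',0.03,.05,[-.03,-.08,-.13,-.15])
prof('wrist',-.09,-.05,[-.13,-.17,-.18])"
```

```text
16.65 binder pos [ 0.0106 -0.1529  0.0552]
[[-0.0036  1.     -0.0027]
 [ 0.5014  0.0041  0.8652]
 [ 0.8652  0.0018 -0.5014]]
[-34.1061  54.529   61.6135  37.8732 111.1972 -50.5528] [ 0.421  -1.8879  0.5238]
scene -0.03 17 [0.0543 0.0563 0.0587]
scene -0.08 19 [0.0653 0.0667 0.0692]
scene -0.13 17 [0.0753 0.0766 0.0788]
scene -0.15 39 [0.0455 0.0486 0.0818]
wrist -0.13 923 [0.0457 0.0756 0.0769]
wrist -0.17 1264 [0.0002 0.0462 0.0473]
wrist -0.18 1427 [0.0001 0.0463 0.0474]
```

Board2 is lifting and tab3 stays at its height of 46 mm. I'll follow the same arc.

>>> jog_arm --plan "0 0 0 0.74 0 -0.16 255;0 0 0 0.74 0 -0.16 255;0 0 0 0.75 0 -0.1 255;0 0 0 0.75 0 -0.1 255;0 0 0 0.75 0 -0.03 255;0 0 0 0.75 0 -0.03 255;0 0 0 0.75 0 0.03 255;0 0 0 0.75 0 0.03 255;0 0 0 0.75 0 0.1 255;0 0 0 0.75 0 0.1 255"

```text
time_s: 17.58
position: [0.5819, -0.0319, 0.1204]
tool_rot: [[-0.125, 0.968, -0.217], [0.484, 0.251, 0.838], [0.866, 0.0, -0.5]]
ft_force: [0.3, -0.2, -0.2]
grip_width: 0.0001
gripper_force: 0.3
```

>>> jog_arm --plan "0 0 0 0.74 0 0.17 255;0 0 0 0.74 0 0.17 255;0 0 0 0.72 0 0.23 255;0 0 0 0.72 0 0.23 255;0 0 0 0.7 0 0.29 255;0 0 0 0.7 0 0.29 255;0 0 0 0.67 0 0.35 255;0 0 0 0.67 0 0.35 255;0 0 0 0.63 0 0.41 255;0 0 0 0.63 0 0.41 255"

```text
time_s: 18.42
position: [0.5668, 0.0261, 0.1655]
tool_rot: [[-0.125, 0.968, -0.217], [0.484, 0.251, 0.838], [0.866, -0.0, -0.5]]
ft_force: [0.3, 0.2, 0.7]
grip_width: -0.0001
gripper_force: 0.2
```

>>> jog_arm --plan "0 0 0 0.6 0 0.46 255;0 0 0 0.6 0 0.46 255;0 0 0 0.55 0 0.51 255;0 0 0 0.55 0 0.51 255;0 0 0 0.51 0 0.55 255;0 0 0 0.51 0 0.55 255;0 0 0 0.46 0 0.6 255;0 0 0 0.46 0 0.6 255;0 0 0 0.4 0 0.64 255;0 0 0 0.4 0 0.64 255"

```text
time_s: 19.25
position: [0.5485, 0.0968, 0.1812]
tool_rot: [[-0.125, 0.968, -0.217], [0.484, 0.251, 0.838], [0.866, -0.0, -0.5]]
ft_force: [0.4, -0.2, 0.0]
grip_width: -0.0
gripper_force: 0.0
```

>>> jog_arm --plan "0 0 0 0.35 0 0.67 255;0 0 0 0.35 0 0.67 255;0 0 0 0.29 0 0.7 255;0 0 0 0.29 0 0.7 255;0 0 0 0.23 0 0.72 255;0 0 0 0.23 0 0.72 255;0 0 0 0.16 0 0.74 255;0 0 0 0.16 0 0.74 255;0 0 0 0 0 0 255"

```text
time_s: 20.0
position: [0.5332, 0.1548, 0.1704]
tool_rot: [[-0.125, 0.968, -0.219], [0.484, 0.252, 0.838], [0.866, -0.001, -0.499]]
ft_force: [-0.8, 0.3, 0.2]
grip_width: 0.0
gripper_force: 0.0
```

```bash
python3 -c "
from h import *
st()
a=shot('scene')['pixels'][120:300,220:440]; b=shot('wrist')['pixels']
cv2.imwrite('pics/c6.png',np.hstack([cv2.resize(a,(400,320)),cv2.resize(b,(400,320))])[:,:,::-1])"
```

```text
20.0 binder pos [0.009  0.0752 0.1704]
[[-0.0015  1.     -0.0047]
 [ 0.4994  0.0049  0.8664]
 [ 0.8664 -0.0011 -0.4994]]
[-18.8454  36.7817  80.1798  47.5272 101.4975 -40.5689] [-0.7939  0.3427  0.1687]
```

View pics/c6.png

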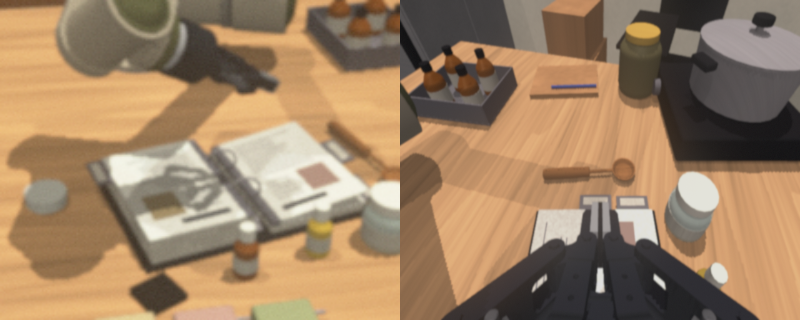

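Board2 has landed on the left (scene crop (300,175)), and board3 is still on the right. I'll withdraw, check the heights and loose items, and hand in.

>>> jog_arm --plan "0 0 0 0 0 -3.5 255;0 0 0 0 0 -3.5 255;0 0 0 0 0 -3.5 255;0 0 0 0 0 -3.5 255;0 0 0 0 0 0 255;0 0 0 0 0 0 255;0 0 0 0 0 0 255;0 0 0 0 0 0 255;0 0 0 0 0 0 255;0 0 0 0 0 0 255"

```text
time_s: 20.93
position: [0.564, 0.037, 0.2406]
tool_rot: [[-0.125, 0.968, -0.218], [0.484, 0.252, 0.838], [0.866, -0.001, -0.499]]
ft_force: [-0.2, 0.7, -0.3]
grip_width: -0.0002
gripper_force: 0.0
```

```bash
python3 -c "
from h import *
st()
prof('scene',-.09,.09,[-.15,-.1,-.05,.05,.08,.13,.15])
b=shot('top')
for q in ['oil_dark','oil_pale','cream_jar','phone','stamp','spoon','tin']:
    l=models.tip_of('top',q)
    if l: print(q,l[0]['at'])
"
```

```text
20.9333 binder pos [ 0.0098 -0.0466  0.2406]
[[-0.0019  1.     -0.0046]
 [ 0.4995  0.0049  0.8663]
 [ 0.8663 -0.0007 -0.4995]]
[-27.7847  37.2363  65.5525  46.0716 117.32   -35.7893] [-0.1733  0.6517 -0.327 ]
scene -0.15 240 [-0.7508  0.0465  0.2957]
scene -0.1 246 [-0.7518  0.0467  0.287 ]
scene -0.05 213 [-0.752   0.046   0.0483]
scene 0.05 209 [-0.7516  0.0206  0.0233]
scene 0.08 209 [-0.752   0.0206  0.0231]
scene 0.13 213 [-0.7527  0.0206  0.0233]
scene 0.15 207 [-0.7534  0.0204  0.0225]
oil_dark [310.4, 145.2]
oil_pale [275.3, 154.6]
cream_jar [239.2, 159.8]
phone [467.0, 291.9]
stamp [352.7, 135.0]
spoon [222.7, 231.3]
tin [374.8, 206.0]
```

```bash
python3 -c "
from h import *
print(job.close_job())"
```

```text
the job is handed in; nothing more can be done
None
```

The top two boards now lie flat on the left pile, turned one at a time, and the third is still in place on the right. My first lift passed the tab without moving the board, so I went in deeper and repeated it. The job was handed in at about 21 s of the 61 s limit with the gripper clear. The other items looked unmoved; for the tin I relied on the pictures, because the last detector reading for it was about 25 pixels off.

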